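# Seat a drain pipe in the V-block and hold it down

### The job

Take the short white drain pipe off its low grey tray and lay it lengthwise in the raised blue V-block, its red line over the middle of the gap between the two pairs of V faces, so that it rests fully down on both the left and the right faces. Press it straight down firmly, with about 10 N, as if to steady it for sawing, so that both sides carry it, and finish while still pressing: do not back away at the end. Leave the three bottles and jars standing where they are.

Things in the scene. Friction and masses are not known exactly. Their poses are not given: they have to be found in the camera images.
- pipe: loose rigid white drain pipe, 40 mm diameter, 180 long, about 0.15 kg. Origin on its axis at mid-length, where a red line 6 mm wide runs round it; x along the axis. A dark grey nut (52 mm diameter, 24 long) is fixed on its +x end, 66 to 90 mm from the origin, and overhangs the V-block; it may point either way along the groove. Starts lying level on the tray, axis 36 mm above the work surface
- tray: fixed grey tray 210 x 110 mm, 5 mm thick, origin at the centre of its underside, x along it (the pipe starts along x, within 5 mm of its middle). Two pairs of low black rests, each 16 mm long, centred 45 mm either side of the middle along x and at most 32 mm high, carry the pipe; the 74 mm between them is free for fingers
- vblock: fixed raised blue stand, origin at the centre of its underside, x along the V groove, z up. Foot 130 x 100 x 12 mm, column 110 x 50 mm, 50 high. On it stand two V cradles, each 22 mm long (25 to 47 mm from the middle along x, either side), 66 mm wide, sides up to 92 mm high; the 50 mm gap between them is open down to 50 mm height, so fingers holding the pipe at its middle fit in it
- seat (a point): where the pipe's origin lies when it is fully seated: on the axis of the seated pipe, mid-way between the two cradles, 95 mm above the work surface, 95 mm above the V-block's origin; axes as the V-block's. The top of the seated pipe is 115 mm above the work surface
- vee_left: the two aluminium faces on the +y side of the V-block's groove, sloping at 45 degrees (both cradles), fixed to the V-block; same origin and axes as the V-block. The seated pipe touches them along one line
- vee_right: the two aluminium faces on the -y side of the V-block's groove, sloping at 45 degrees the other way; same origin and axes as the V-block. The seated pipe touches them along the other line
- soap: bystander: amber bottle with yellow cap, 54 mm in diameter, 130 mm tall, upright, origin at the centre of its underside
- handwash: bystander: green bottle with green cap, 60 mm in diameter, 120 mm tall, upright, origin at the centre of its underside
- polish: bystander: grey jar with red lid, 64 mm in diameter, 90 mm tall, upright, origin at the centre of its underside
Things that resemble listed ones, but are neither listed nor needed, are in the scene too. There is more than one size of the tray; the one meant has the size given above.

How it is judged:
By the outcome, as a careful person would: the job done as asked, in the order asked, and still so for the second after the job is handed in, while the arm keeps its last pose, push and grip.
It also fails if it takes over 42 s, if anything falls off the work surface, if the arm or the gripper's body presses on something with over 40 N, if the wrist force passes 120 N, or if a joint passes its speed limit or range.

### The arm

A 6-joint arm with a two-finger parallel gripper is mounted at the origin on the work surface. World frame = base frame: x ahead of the robot, y to its left, z up, the work surface at z = 0. Lengths are in mm, angles in rad, forces in N, time in s.
With the tool pointing down it reaches from about 325 to 775 mm from the base axis. Payload 5.5 kg.
Tool frame: the origin (TCP) lies midway between the tips of the shut fingers; the grasp point (between the pads) lies 19 mm behind it; z points along the fingers, y is the line along which they close (so a half turn about z gives the same grasp; the last joint's range is limited). The gripper opens to 88 mm and grips with 3 to 60 N. Pads are 20 mm wide; open, the fingers measure 115 mm over their backs; the gripper's body (75 mm by 178 mm) begins 61 mm behind the grasp point.
Start: joints at [1.079, 0.091, 1.231, -0, 1.82, -0.057], TCP at [252.743, 544.185, 222.631] pointing down, gripper open.
Joint ranges: [-2.87, 2.87], [-0.86, 2.18], [0.17, 2.46], [-1.51, 4.65], [0.06, 2.69], [-2.65, 2.65]. Speed limits (rad/s): [2.57, 2.57, 3.01, 3.14, 3.14, 3.14].

### API

Orientations are given as a unit quaternion [x, y, z, w].
In Python, from cell import env, claw, solve_ik, sensors, viewer, workorder gives the robot as it stands. Calls block until the motion is done:
- env.goto(position, orientation): joint-space move of the TCP to a pose.
- env.move_straight(position, rotation=None, velocity=150): straight line of the TCP; rotation=None keeps the orientation; velocity is the mean speed in mm/s.
- env.goto_joints(angles): joint-space move.
- claw.let_go() and claw.gripper_close(): open the fingers fully, or close them until they stop; the grip force is fixed at half the most.
- env.sleep(seconds).
- solve_ik(position, orientation): joint angles nearest the present ones, or None.
- sensors.read_state(): the state.
- viewer.read_camera(name): name is "scene" or "top"; returns a dict with "frame" (480x640x3 uint8, red, green, blue), "range_z" (480x640 float32, mm along the optical axis (not along the pixel's ray), 0 where there is no reading), "intrinsics" (3x3 intrinsics, pixels), "xyz" and "attitude" of the camera in the world. Camera axes: x right, y down, z forward; pixel columns grow to the right and rows downward; lengths in mm; the calibration is good to about 2 mm. A picture is of the moment at which its call begins.
A pose or a line that the arm cannot do raises env.MotionError and nothing moves.
- workorder.job_done(): hands the job in; it is judged then, once.
The state is a dict: "clock": time; "qpos": joint angles; "qd": joint speeds; "effort": joint torques, N m; "tool_pos": TCP position; "tcp_rot": TCP orientation; "contact_force": force on the tool from outside, world axes, zero at the start; "ft_torque": the same for the moment, N m; "grip_width": finger opening in mm; "grip_force": force on a finger pad.
Only numpy, scipy, OpenCV 4.12 (cv2) and the standard library are available. Lean on these libraries where they do the work, as an engineer would, in place of code of your own. Each camera call takes 0.05 s, during which the arm holds its last target. There are 200 camera calls.

## Working session

There is one attempt and no reset: what is moved stays moved. The work goes in short steps, each a Python script; the robot and the scene stay as the last script left them, time stands still between calls to the robot, and variables do not carry over. Pictures are saved under pics/ and viewed, at most 10 in all, crops included, and the job is handed in when it is done.

```bash
mkdir -p pics; ls; cat > h.py <<'E'
import numpy as np, cv2
from scipy.spatial.transform import Rotation as R
from cell import env, claw, solve_ik, sensors, viewer, workorder
def snap(n, f=None):
    c=viewer.read_camera(n)
    if f: cv2.imwrite('pics/'+f, c['frame'][:,:,::-1])
    K=np.array(c['intrinsics']); d=c['range_z']; v,u=np.mgrid[:480,:640]
    P=np.stack([(u-K[0,2])/K[0,0]*d,(v-K[1,2])/K[1,1]*d,d],-1)
    a=np.array(c['attitude'])
    M=R.from_quat(a).as_matrix() if a.size==4 else a
    W=P@M.T+np.array(c['xyz']); W[d==0]=np.nan
    return c,W
def down(yaw):  # tool y axis at world angle yaw (mod pi)
    # z down; y=(cos,sin,0); x=y x z
    y=np.array([np.cos(yaw),np.sin(yaw),0]); z=np.array([0,0,-1.])
    return R.from_matrix(np.stack([np.cross(y,z),y,z],1)).as_quat()
E
python3 - <<'E'
from h import *
s=sensors.read_state(); print(s)
for n in('top','scene'):
    c,W=snap(n,n+'0.png'); print(n,c['xyz'],c['attitude'],c['intrinsics']); np.savez('pics/'+n+'0.npz',W=W,f=c['frame'])
E
```

```text
pics
{'clock': 0.0, 'qpos': array([ 1.07931606e+00,  9.18479768e-02,  1.23188201e+00,  6.50664626e-06,
        1.81979706e+00, -5.66894341e-02]), 'qd': array([-4.11966554e-05,  1.27339644e-03, -1.77017157e-03,  1.10440911e-03,
       -1.30238462e-03,  6.18937001e-04]), 'effort': array([ 6.34357275e-05, -4.46434665e+01, -4.06460202e+01,  6.97435881e-02,
        2.88885942e-02, -1.73285616e-04]), 'tool_pos': array([252.58538437, 543.91453774, 221.51558511]), 'tcp_rot': array([ 2.15686196e-01,  9.76462252e-01, -9.30242333e-04, -2.64823785e-04]), 'contact_force': array([-0.34340601,  0.46797214,  0.37244904]), 'ft_torque': array([0.01793182, 0.01722869, 0.01443429]), 'grip_force': 0.0, 'grip_width': 87.85472402912163}
top [ 510.9175359    17.66904651 1428.98619877] [-0.69681106  0.7158986  -0.03510627  0.02666645] [[516.24356457   0.         316.19054003]
 [  0.         516.24356457 250.04614032]
 [  0.           0.           1.        ]]
scene [1619.79835849 -278.50261137  909.32808794] [ 0.70823268  0.55614295 -0.26057164 -0.34815787] [[502.92565085   0.         320.95414783]
 [  0.         502.92565085 233.67440832]
 [  0.           0.           1.        ]]
```

View pics/top0.png

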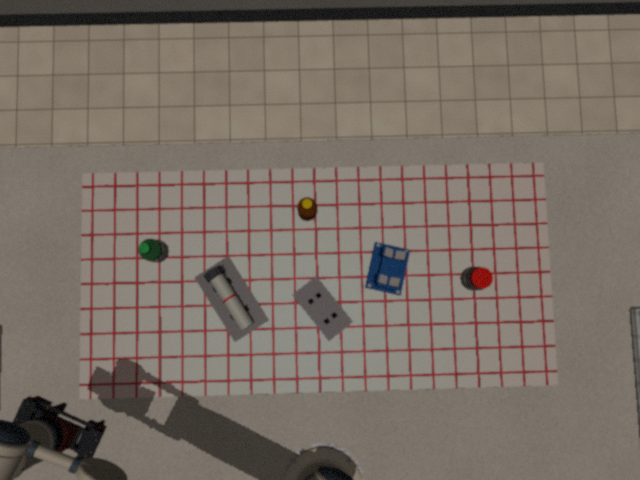

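View pics/scene0.png

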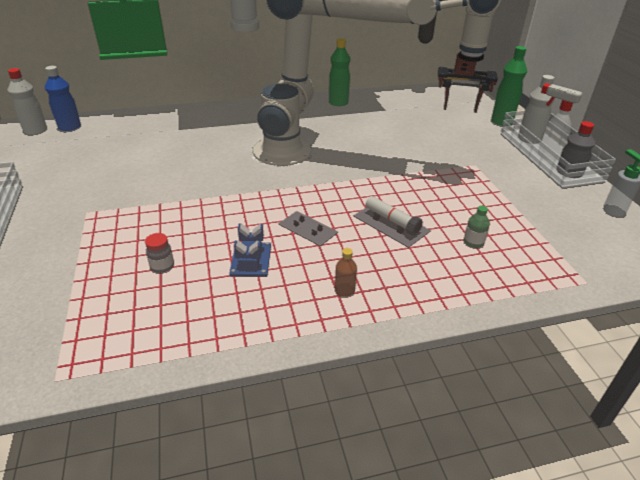

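Top view: the tray with the white pipe and red line is at (231,299), with the dark nut at the (213,271) end. The empty, smaller tray at (323,308) is the decoy. The blue V-block is at (388,269) with its groove running roughly up the image. The bystanders are soap (307,208), handwash (152,250) and polish (481,278). There is only one pipe, and I choose the one on the larger tray. Next I measure and make a close crop.

```bash
cat > meas.py <<'E'
from h import *
def rep(n,W,f,tag=''):
    hsv=cv2.cvtColor(f,cv2.COLOR_RGB2HSV)
    def fit(m,name):
        p=W[m&np.isfinite(W[...,2])]
        if len(p)<3: print(name,'none');return
        r=cv2.minAreaRect(p[:,:2].astype(np.float32)); print(n,name,len(p),'mean',p.mean(0).round(1),'rect',np.round(r[0],1),np.round(r[1],1),round(r[2],1),'z',np.percentile(p[:,2],[2,50,98]).round(1))
        return p
    x,y,z=W[...,0],W[...,1],W[...,2]
    return hsv,x,y,z,fit
E
python3 - <<'E'
from meas import *
for n in('top','scene'):
    d=np.load(f'pics/{n}0.npz');W,f=d['W'],d['f']
    hsv,x,y,z,fit=rep(n,W,f)
    px={'top':[(231,299),(323,308),(388,269),(307,208),(152,250),(481,278),(213,271)],'scene':[(390,214),(308,228),(250,250),(346,270),(477,230),(160,252),(413,225)]}[n]
    for u,v in px: print((u,v),W[v,u].round(1))
    c=np.array([W[px[0][1],px[0][0],0],W[px[0][1],px[0][0],1]])
    near=np.hypot(x-c[0],y-c[1])<140
    fit(near&(z>20),'pipe+'); fit(near&(z>42)&(hsv[...,2]>0),'pipetop')
    red=near&(z>35)&((hsv[...,0]<8)|(hsv[...,0]>172))&(hsv[...,1]>110); fit(red,'redline')
    fit(near&(z>2.5)&(z<9)&(hsv[...,1]<60),'tray')
    b=W[px[2][1],px[2][0]]
    nb=np.hypot(x-b[0],y-b[1])<110
    blue=nb&(hsv[...,0]>95)&(hsv[...,0]<125)&(hsv[...,1]>100); fit(blue&(z<18),'foot');fit(blue,'blue')
    fit(nb&(z>57),'cradles'); fit(nb&(z>80),'cradletops')
    t=W[px[1][1],px[1][0]]; fit((np.hypot(x-t[0],y-t[1])<110)&(z>2.5)&(z<9)&(hsv[...,1]<60),'tray2')
    for i,nm in((3,'soap'),(4,'hw'),(5,'pol')):
        q=W[px[i][1],px[i][0]]; fit((np.hypot(x-q[0],y-q[1])<50)&(z>15),nm)
d=np.load('pics/top0.npz');f=d['f'][:,:,::-1]
cv2.imwrite('pics/crop1.png',cv2.resize(f[225:355,180:430],None,fx=3.2,fy=3.2,interpolation=cv2.INTER_CUBIC))
E
```

```text
(231, 299) [507.1 227.4  61.7]
(323, 308) [475.5 -15.3   5.1]
(388, 269) [ 575.4 -191.1   51.3]
(307, 208) [732.4  21.  130.1]
(152, 250) [638.6 423.3  98.7]
(481, 278) [ 543.9 -429.2   81.4]
(213, 271) [582.3 274.4  59.3]
top pipe+ 1115 mean [512.6 235.5  50.8] rect [508.3 236.2] [180.6  51.9] 29.8 z [24.6 52.4 62.4]
top pipetop 999 mean [512.4 236.4  52.8] rect [510.1 233. ] [180.2  49.6] 33.2 z [42.9 53.  62.5]
top redline 28 mean [511.2 234.3  51.3] rect [510.5 235.9] [ 5.3 37.3] 29.3 z [38.6 51.3 59.5]
top tray 2171 mean [501.2 228.5   4.8] rect [506.8 226.2] [276.6 275. ] 4.1 z [2.6 4.5 8.5]
top foot 525 mean [ 579.5 -180.3   11.1] rect [ 579.8 -194.9] [ 95.3 124.5] 75.4 z [ 4.7 11.3 16.7]
top blue 1079 mean [ 577.5 -186.8   33.2] rect [ 579.8 -194.9] [ 95.3 124.5] 75.4 z [ 5.9 26.3 91.5]
top cradles 476 mean [ 578.3 -195.9   79.8] rect [ 577.1 -195.9] [67.3 98.1] 75.4 z [58.7 81.8 93.4]
top cradletops 262 mean [ 576.7 -196.3   87.3] rect [ 578.8 -196.4] [66.9 94.6] 75.6 z [80.5 87.4 93.7]
top tray2 1734 mean [473.6 -15.    5. ] rect [476.2 -14. ] [211.2 218.4] 88.6 z [2.6 4.6 
[... 1003 characters left out ...]
scene blue 374 mean [ 599.9 -189.7   21.5] rect [ 586.4 -196. ] [ 94.6 125.9] 75.8 z [ 6.9 11.3 90.1]
scene cradles 619 mean [ 587.1 -198.1   74. ] rect [ 582.8 -196.8] [ 66.7 100.9] 75.7 z [57.3 74.4 90.9]
scene cradletops 220 mean [ 586.5 -199.1   86.1] rect [ 583.8 -197. ] [66.7 97.9] 75.7 z [80.3 86.3 91.8]
scene tray2 676 mean [484.5 -14.7   4.4] rect [478.3 -15.7] [198.6 207.9] 47.7 z [2.5 4.1 7.9]
scene soap 760 mean [761.6  15.7  72.1] rect [757.7  18.8] [53.6 41.3] 79.8 z [ 17.2  75.3 129.4]
scene hw 702 mean [659.6 426.9  67.2] rect [652.3 429.7] [60.6 49.4] 37.7 z [ 17.9  69.2 119.2]
scene pol 809 mean [ 563.3 -428.3   62.2] rect [ 551.4 -429.5] [61.8 61.7] 50.1 z [17.3 63.8 91.1]
```

View pics/crop1.png

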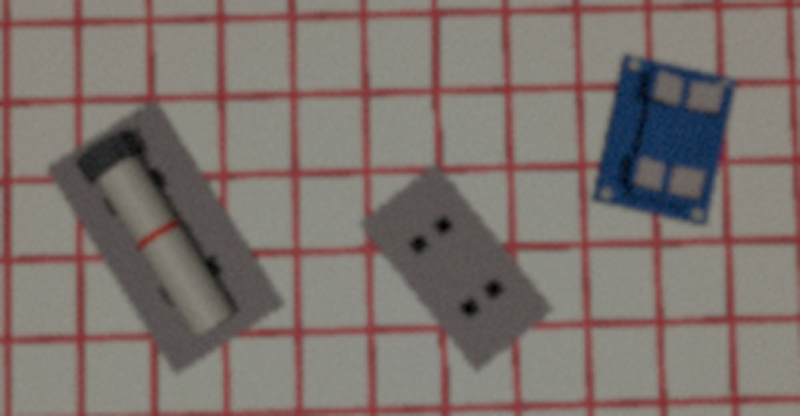

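The crop shows the pipe on the large tray, red line at crop (157,235) and nut at (110,152). The small empty tray beside it is at (457,268), and the V-block is at (663,137). The sizes match: pipe 180x52, foot 125x95, cradle tops at 92. The cameras differ by about 4 mm in x, which I'll calibrate once the pipe is held. Now I grasp.

```bash
python3 - <<'E'
from h import *
q=down(np.radians(30.2-90))
for p in([511,236,110],[511,236,17],[581,-197,160]): print(solve_ik(p,q if p[1]>0 else down(np.radians(-14.4-90))))
env.goto([511,236,110],q); env.move_straight([511,236,17],velocity=120)
s=sensors.read_state(); print(s['clock'],s['tool_pos'],s['contact_force'])
claw.gripper_close()
s=sensors.read_state(); print(s['clock'],s['tool_pos'],s['contact_force'],s['grip_width'],s['grip_force'])
env.move_straight([511,236,220],velocity=150)
s=sensors.read_state(); print(s['clock'],s['tool_pos'],s['contact_force'],s['grip_width'],s['grip_force'])
g=down(np.radians(-14.4-90)); env.goto([581,-197,180],g); env.sleep(.3)
s=sensors.read_state(); print(s['clock'],s['tool_pos'],s['contact_force'],s['ft_torque'],s['grip_width'],s['qpos'])
for n in('top','scene'):
    c,W=snap(n,n+'1.png'); np.savez('pics/'+n+'1.npz',W=W,f=c['frame'])
a=cv2.imread('pics/top1.png')[180:340,300:480];b=cv2.imread('pics/scene1.png')[120:320,150:350]
cv2.imwrite('pics/m1.png',np.hstack([cv2.resize(a,(400,356)),cv2.resize(b,(356,356))]))
E
```

```text
[ 3.72213902e-01 -1.63969610e-03  1.52526239e+00 -4.44089210e-16
  1.61796996e+00  1.41592079e+00]
[ 3.72213902e-01  5.08200171e-02  1.63981519e+00 -4.44089210e-16
  1.45095745e+00  1.41592079e+00]
[-3.82354182e-01  1.23710185e-01  1.30636488e+00 -4.44089210e-16
  1.71151759e+00  1.43976956e+00]
2.5667 [511.58147366 236.28530339  18.00610726] [-0.13621459 -0.18357056  0.95530442]
3.375 [510.39723816 237.05491898  17.07574232] [-3.21143815  4.31133015  1.3941129 ] 39.19729721215963 29.962629675865173
4.875 [510.65400644 235.82689178 218.64334148] [ 0.19646779 -0.84615331 -2.26800383] 39.3782336945315 29.93984967470169
6.7917 [ 581.2341633  -196.31867984  180.16148208] [-0.04831777 -0.91313981 -1.81954992] [ 0.01331329  0.14899654 -0.02605744] 39.521350050739976 [-3.81185434e-01  1.22732258e-01  1.27184886e+00  1.04525109e-05
  1.74673442e+00  1.43979406e+00]
```

View pics/m1.png

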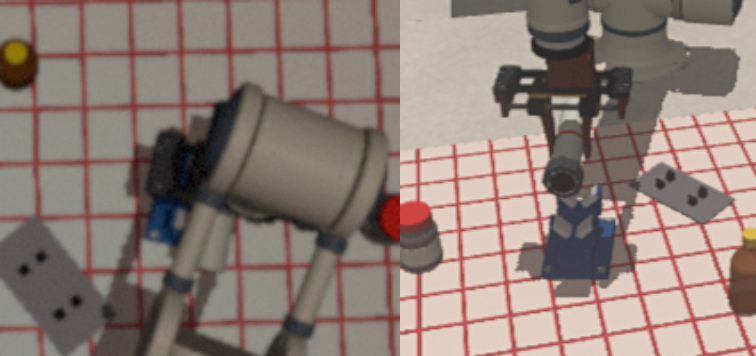

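The pipe is held (39.4 mm opening) with the nut toward the scene camera at (563,175), and the V-block is right below. I calibrate the scene camera from the held pipe.

```bash
cat > cyl.py <<'E'
from meas import *
from scipy.optimize import least_squares
def cyl(W,f,c0,yaw,zlo,zhi,lo=-88,hi=64,n=''):
    a=np.array([np.cos(yaw),np.sin(yaw)]);b=np.array([-a[1],a[0]])
    D=W[...,:2]-c0[:2]; s=D@a;l=D@b;z=W[...,2]
    hsv=cv2.cvtColor(f,cv2.COLOR_RGB2HSV)
    m=(s>lo)&(s<hi)&(abs(l)<24)&(z>zlo)&(z<zhi)
    red=m&((hsv[...,0]<8)|(hsv[...,0]>172))&(hsv[...,1]>90)&(abs(s)<20)
    white=m&(hsv[...,1]<70)&(hsv[...,2]>60)&((abs(s)>14)|red)
    s_,l_,z_=s[white],l[white],z[white]
    r=least_squares(lambda p:np.hypot(l_-p[0]-p[1]*s_,z_-p[2]-p[3]*s_)-20,[0,0,c0[2],0],loss='soft_l1')
    nut=(s>60)&(s<110)&(abs(l)<30)&(z>zlo-8)&(z<zhi+8)
    print(n,'pts',len(s_),'lat %.2f yawerr %.2fdeg axis z %.2f tilt %.2fdeg'%(r.x[0],np.degrees(r.x[1]),r.x[2],np.degrees(r.x[3])),'res',np.std(r.fun).round(2),'red n',red.sum(),'s',s[red].mean().round(2),'med',np.median(s[red]).round(2),'range s',np.percentile(s[m],[1,99]).round(1),'nut end',np.percentile(s[nut],[1,99]).round(1))
E
python3 - <<'E'
from cyl import *
y=np.radians(-14.4)
for n in('scene','top'):
    d=np.load(f'pics/{n}1.npz'); cyl(d['W'],d['f'],np.array([581.2,-196.3,199.2]),y,178,226,n=n)
# v-block groove in scene0/top0: symmetric fit of faces
for n in('scene','top'):
    d=np.load(f'pics/{n}0.npz');W=d['W'];a=np.array([np.cos(y),np.sin(y)]);b=np.array([-a[1],a[0]])
    D=W[...,:2]-[581,-197];s=D@a;l=D@b;z=W[...,2]
    m=(abs(s)<60)&(abs(l)<40)&(z>75)
    for sg in(1,-1):
        k=m&(l*sg>5)&(l*sg<28); A=np.c_[l[k],s[k],np.ones(k.sum())]; print(n,sg,'face z=',np.linalg.lstsq(A,z[k],rcond=None)[0].round(3),k.sum())
    h=z[m]; print('s ext',np.percentile(s[m],[0.5,99.5]).round(1),'l ext',np.percentile(l[m],[.5,99.5]).round(1))
    gp=(abs(l)<40)&(abs(s)<25)&(z>75); print('in gap s',np.sort(s[m&(s<0)])[-5:].round(1),np.sort(s[m&(s>0)])[:5].round(1))
E
```

```text
scene pts 308 lat -1.09 yawerr 0.96deg axis z 197.44 tilt 0.08deg res 1.39 red n 24 s 2.97 med 2.05 range s [-84.1  57.2] nut end [67.8 95. ]
top pts 257 lat -0.54 yawerr 1.25deg axis z 198.83 tilt 0.37deg res 1.84 red n 0 s nan med nan range s [-87.4 -27.2] nut end [67.  86.1]
scene 1 face z= [ 6.7500e-01 -1.0000e-02  6.9537e+01] 91
scene -1 face z= [-6.2500e-01 -1.2000e-02  7.0997e+01] 118
s ext [-46.2  50.6] l ext [-32.4  33.6]
in gap s [-21.7 -21.4 -21.2 -20.8 -20.8] [21.3 22.3 23.6 24.4 25.1]
top 1 face z= [7.7300e-01 1.0000e-03 6.9738e+01] 113
top -1 face z= [-6.690e-01 -8.000e-03  7.166e+01] 132
s ext [-49.5  44.3] l ext [-33.2  33.3]
in gap s [-28.1 -28.  -27.6 -27.2 -27.2] [21.8 22.1 22.3 22.4 22.5]cyl.py:13: RuntimeWarning: Mean of empty slice.
  print(n,'pts',len(s_),'lat %.2f yawerr %.2fdeg axis z %.2f tilt %.2fdeg'%(r.x[0],np.degrees(r.x[1]),r.x[2],np.degrees(r.x[3])),'res',np.std(r.fun).round(2),'red n',red.sum(),'s',s[red].mean().round(2),'med',np.median(s[red]).round(2),'range s',np.percentile(s[m],[1,99]).round(1),'nut end',np.percentile(s[nut],[1,99]).round(1))
  ret = ret.dtype.type(ret / rcount)
  return _methods._mean(a, axis=axis, dtype=dtype,
```

```bash
python3 - <<'E'
from cyl import *
s=sensors.read_state(); M=R.from_quat(s['tcp_rot']).as_matrix(); print('tool y yaw',np.degrees(np.arctan2(M[1,1],M[0,1])),'z',M[:,2].round(4))
g=down(np.radians(-15.2-90))
env.move_straight([579.75,-195.85,86],g,velocity=80); env.sleep(.2)
s=sensors.read_state(); t=s['tool_pos'];print(s['clock'],t,s['contact_force'],s['ft_torque'])
c,W=snap('scene','scene2.png'); np.savez('pics/scene2.npz',W=W,f=c['frame'])
cyl(W,c['frame'],t+[0,0,19],np.radians(-14.4),85,130,n='scene')
b=cv2.imread('pics/scene2.png')[200:290,200:310]
cv2.imwrite('pics/m2.png',cv2.resize(b,None,fx=6,fy=6,interpolation=cv2.INTER_CUBIC))
E
```

```text
tool y yaw -104.35902558247756 z [ 1.e-04 -0.e+00 -1.e+00]
8.4167 [ 579.97807758 -195.94145326   86.56484086] [ 0.37525734 -0.18116909 -1.95759791] [0.06397292 0.11269336 0.02882516]
scene pts 301 lat -0.94 yawerr 0.34deg axis z 103.96 tilt 0.14deg res 1.9 red n 25 s 2.04 med 1.45 range s [-75.3  59.8] nut end [61.2 94.7]
```

View pics/m2.png

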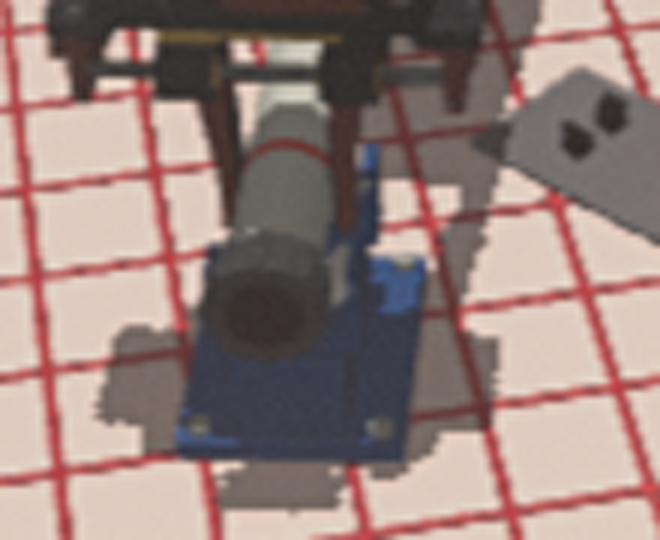

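The pipe hangs level over the groove, red line at (285,150) between the fingers and nut at (265,300) overhanging. Now a guarded descent.

```bash
python3 - <<'E'
from h import *
f0=np.array(sensors.read_state()['contact_force']); x,y=579.75,-195.85
env.move_straight([x,y,79],velocity=60); env.sleep(.1)
for z in np.arange(78,71,-.7):
    env.move_straight([x,y,z],velocity=20); env.sleep(.08)
    s=sensors.read_state(); f=s['contact_force']-f0; print(round(z,1),s['tool_pos'].round(2),f.round(2),s['ft_torque'].round(2))
    if f[2]>6: break
print(s['clock'],s['grip_width'])
E
```

```text
78.0 [ 579.79 -195.86   78.07] [ 0.66  0.48 -0.08] [0.06 0.17 0.04]
77.3 [ 579.75 -195.83   77.31] [-0.67 -0.42 -0.53] [0.03 0.17 0.  ]
76.6 [ 579.74 -195.84   76.59] [ 0.17  0.22 -0.5 ] [0.08 0.13 0.02]
75.9 [ 579.88 -195.77   76.38] [-0.78  2.16  3.48] [ 0.22  0.31 -0.  ]
75.2 [ 580.03 -195.7    76.22] [-3.52  2.25  6.6 ] [ 0.36  0.55 -0.04]
10.5 39.67482051602338
```

```bash
python3 - <<'E'
from cyl import *
claw.let_go(); env.sleep(.1)
env.move_straight([579.75,-195.85,170],velocity=150)
env.goto([440,40,220],down(np.radians(-90))); env.sleep(.2)
s=sensors.read_state(); print(s['clock'],s['tool_pos'])
for n in('scene','top'):
    c,W=snap(n,n+'3.png'); f=c['frame'];np.savez(f'pics/{n}3.npz',W=W,f=f)
    cyl(W,f,np.array([580,-196,95]),np.radians(-14.4),72,125,lo=-120,n=n)
    hsv=cv2.cvtColor(f,cv2.COLOR_RGB2HSV); a=np.radians(-14.4);a=np.array([np.cos(a),np.sin(a)])
    D=W[...,:2]-[580,-196];sx=D@a;l=D@np.array([-a[1],a[0]]);z=W[...,2]
    m=(abs(sx)<60)&(abs(l)<38)&(abs(l)>23)&(z>70)&(z<97)
    print('cradle ext',np.percentile(sx[m],[1,99]).round(1),'n',m.sum()); 
    q=m&(sx>-35)&(sx<35); print('gap',np.sort(sx[q&(sx<0)])[-4:].round(1),np.sort(sx[q&(sx>0)])[:4].round(1))
    k=(abs(l)<30)&(z>75)&(z<125)&(abs(sx)<130); print('pipe ends',np.percentile(sx[k],[.5,99.5]).round(1))
b=cv2.imread('pics/top3.png')[225:310,340:440]
cv2.imwrite('pics/m3.png',cv2.resize(b,None,fx=6,fy=6,interpolation=cv2.INTER_CUBIC))
E
```

```text
13.5417 [440.41557184  39.2024853  219.39674318]
scene pts 458 lat -0.10 yawerr 0.18deg axis z 93.48 tilt 0.14deg res 1.73 red n 22 s 1.75 med 1.67 range s [-87.7  57.1] nut end [67.5 95. ]
cradle ext [-45.4  52. ] n 149
gap [-20.7 -20.5 -19.6 -18.2] [24.8 25.9 26.  26.2]
pipe ends [-88.1  94.9]
top pts 814 lat -0.39 yawerr 0.14deg axis z 94.18 tilt -0.33deg res 2.2 red n 38 s -0.74 med -0.66 range s [-90.7  62.7] nut end [60.5 87.8]
cradle ext [-48.2  45.1] n 154
gap [-26.8 -26.8 -26.6 -26.2] [23.6 23.7 23.7 23.8]
pipe ends [-91.4  86.7]
```

View pics/m3.png

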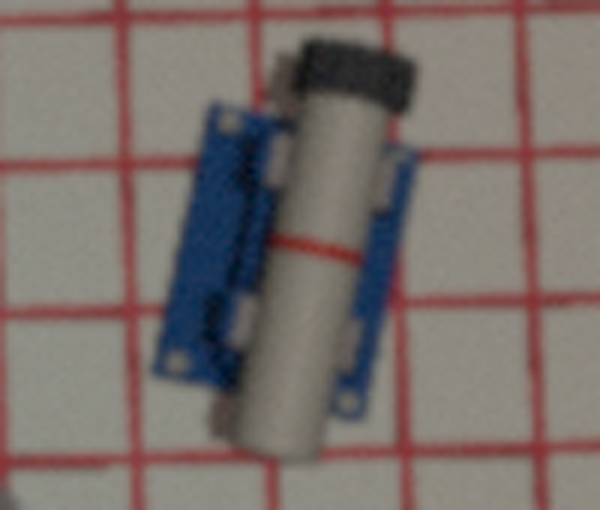

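The pipe lies in the groove, red line at (315,249) midway between the cradle pairs, whose patches are centred at (330,170) and (295,331). By depth, the axial error is +0.8 mm (top) and −1.3 mm (scene), so about 0. It is level with its axis at about 94–95. Now I press on top with shut fingers.

```bash
python3 - <<'E'
from h import *
claw.gripper_close(); print('w',sensors.read_state()['grip_width'])
x,y=579.9,-195.8; g=down(np.radians(-14.5))
env.goto([x,y,150],g); env.move_straight([x,y,118.5],velocity=60); env.sleep(.3)
s=sensors.read_state(); f0=np.array(s['contact_force']); print(s['clock'],s['tool_pos'],f0)
z=118.5
while z>104:
    z-=.5; env.move_straight([x,y,z],velocity=20); env.sleep(.05)
    s=sensors.read_state(); f=s['contact_force']-f0; print(round(z,1),s['tool_pos'].round(2),f.round(2))
    if f[2]>8.8 or s['clock']>36: break
env.sleep(.4); s=sensors.read_state(); print(s['clock'],s['tool_pos'].round(2),(s['contact_force']-f0).round(2),s['ft_torque'].round(2))
E
```

```text
w 0.7256017713057905
17.475 [ 580.06982107 -195.89315335  118.92869456] [-0.86242021  0.6498034  -0.4147688 ]
118.0 [ 579.88 -195.79  117.98] [ 1.31 -0.48  0.28]
117.5 [ 579.87 -195.76  117.41] [ 0.86 -0.51  0.69]
117.0 [ 579.89 -195.8   116.95] [ 0.74 -0.59  0.14]
116.5 [ 579.9  -195.78  116.48] [1.38 0.02 0.3 ]
116.0 [ 579.89 -195.78  115.95] [ 0.95 -0.74  0.13]
115.5 [ 579.9  -195.79  115.49] [ 0.92 -0.35  1.  ]
115.0 [ 579.94 -195.83  115.24] [ 1.06 -1.24  1.24]
114.5 [ 580.   -195.84  115.13] [0.27 0.27 4.65]
114.0 [ 580.03 -195.85  115.08] [-1.35  1.59  7.09]
113.5 [ 580.04 -195.85  115.03] [-2.49  0.34  8.67]
113.0 [ 580.1  -195.87  115.01] [-3.31  1.75 10.99]
21.175 [ 580.05 -195.88  114.97] [-2.18  1.2   9.97] [ 0.25  0.73 -0.01]
```

Pressing at 10 N with the top at 115 mm. One last check, then I hand it in.

```bash
python3 - <<'E'
from cyl import *
c,W=snap('scene','scene4.png'); cyl(W,c['frame'],np.array([580,-196,95]),np.radians(-14.4),72,125,lo=-120,n='scene')
for i in range(4): env.sleep(.15); print(sensors.read_state()['contact_force'].round(2))
b=cv2.imread('pics/scene4.png')[140:320,120:520]; cv2.imwrite('pics/m4.png',cv2.resize(b,(800,360)))
E
```

```text
scene pts 296 lat 0.32 yawerr -0.47deg axis z 92.77 tilt 0.91deg res 1.88 red n 8 s 2.0 med 1.05 range s [-85.   58.8] nut end [66.8 94.4]
[-3.97  1.93 10.7 ]
[-3.74  2.18 10.46]
[-4.22  0.46 11.39]
[-4.04  0.72 10.3 ]
```

View pics/m4.png

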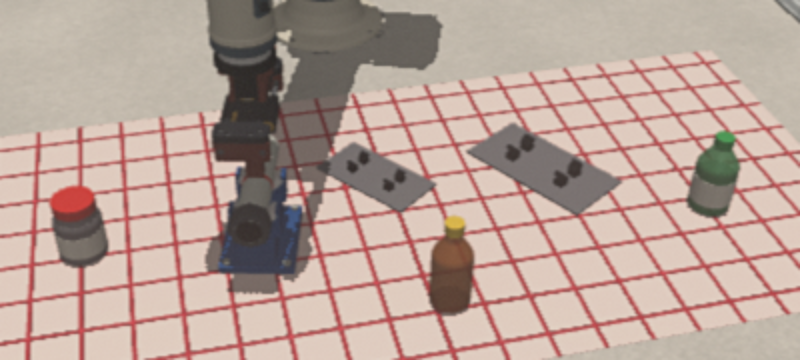

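Everything stands in place, the bottles and jar are untouched, and the pipe is pressed under the fingers at (255,190). About 4 N of axial drag remains, so I ease it off and then hand in.

```bash
python3 - <<'E'
from h import *
x=579.9
for i in range(5):
    f=np.mean([(env.sleep(.08),sensors.read_state()['contact_force'])[1] for _ in range(4)],0); print(round(x,2),f.round(2),sensors.read_state()['tool_pos'].round(2))
    if abs(f[0])<1.8: break
    x+=0.25*np.sign(f[0]); env.move_straight([x,-195.8,113.0],velocity=10)
if 8.5<f[2]<12: print(sensors.read_state()['clock'],workorder.job_done())
E
```

```text
579.9 [-4.02  1.45 10.06] [ 580.07 -195.88  114.98]
579.65 [-3.18  1.43  9.63] [ 580.04 -195.86  114.98]
579.4 [-2.19  1.48  9.2 ] [ 580.02 -195.86  114.98]
579.15 [-1.17  0.78  9.49] [ 580.01 -195.85  115.02]
the job is handed in; nothing more can be done
23.9083 None
```

The job is handed in at 23.9 s: the pipe lies seated in the V-block with its red line within about 1 mm of the middle of the gap. It is pressed straight down with about 9.5 N, and the three bottles and jars are where they were.

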